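# Cull the short post, then hold the back light half open

## Robot

A 6-joint arm with a two-finger parallel gripper is mounted at the origin on a cart in front of the work surface, level with it; the furniture and walls round the work are solid. World frame = base frame: x ahead of the robot, y to its left, z up, the work surface at z = 0. Lengths are in m, angles in rad, forces in N, time in s.
With the tool pointing down it reaches from about 0.425 to 0.95 m from the base axis. Payload 14.7 kg.
Tool frame: the origin (TCP) lies on the centre line of the jaws, within the pads' length; the fingertips stand robot.finger_overhang ahead of it and the grasp point (between the pads) lies 2 mm behind it (robot.finger_overhang is the distance from the TCP to the fingertips, in m); z points along the fingers, y is the direction in which the jaws open and shut (so a half turn about z gives the same grasp; the last joint's range is limited). The gripper opens to 85 mm and grips with 20 to 120 N. Pads are 22 mm wide; open, the fingers measure 114 mm over their backs; the gripper's body (76 mm by 85 mm) begins 54 mm behind the grasp point. The pads swing forward as they close: fully open they stand 13 mm farther back than shut.
Start: joints at [1.185, 0.48, 1.596, -0, 1.065, -0.047], TCP at [0.216, 0.613, 0.248] pointing down, gripper open.
Joint ranges: [-2.75, 2.75], [-0.82, 2.05], [0.23, 2.67], [-1.56, 4.7], [0.09, 2.69], [-2.92, 2.92]. Speed limits (rad/s): [1.89, 1.89, 2.39, 3.01, 3.01, 3.01].

## Interface

Orientations are given as a 3x3 rotation matrix whose columns are the frame's x, y, z axes.
In Python, from workcell import robot, grab_frame, recognise gives the robot as it stands. The module is installed in compiled form; this text tells all that it offers.
- The arm moves only by the shell command python3 -m handwheel 'ROWS' [FORCE]. ROWS is JSON, a list of rows, each a list of 7 numbers: the closure, from -1 (fully open) to 1 (shut), then the shift along the tool's x, y, z in mm, then the turn, a rotation vector about the tool's x, y, z in degrees. In form: [[jaw, dx, dy, dz, rx, ry, rz], ...]. A call has 1 to 5 rows; each row is the pose to reach, as a shift and turn from the pose commanded when the call began, along the tool's axes at that moment; what a row does not reach only later rows make up. A row lasts 1/8 s, in which the tool goes at most 62.5 mm and 10.7 degrees, less where a joint would pass 70% of its speed; a pose out of reach is approached as far as the arm can. A call with a gripper value outside its range is refused whole. The fingers move at their own pace and stop on an object; FORCE is the grip in N (left out, the last holds). Time passes only in rows, so rows that repeat a pose let the fingers close. It gives the time, the measured TCP pose, the force and the opening at its end, in the units of the state.
- robot.read_state(): the state, without advancing time (a new reading comes with each control period).
- grab_frame(name): name is "side" or "top"; returns a dict with "image" (480x640x3 uint8, red, green, blue), "fx", "fy", "cx", "cy" (pixels), "extrinsics" (4x4, takes a point from world to camera coordinates). Camera axes: x right, y down, z forward; pixel columns grow to the right and rows downward; lengths in m; the calibration is good to about 2 mm. A picture is of the moment at which its call begins. There is no depth.
- robot.job_done(): hands the job in, once; it reports no verdict.
Trained networks look in a picture, given as the dict that the camera call returned (one of the last four; its "shot" number tells which), for a name from the list of things; names that differ only in an ending like _2 or _b are one class to them, and where a whole thing is asked for, a point or a joint stands for the part that bears it (a point fixed in the world has none). Each returns a list of dicts, best first, with "confidence" (0 to 1); they miss things now and then, are a little off and sometimes report something else, mostly with a low value. They report only what shows in the picture. A call takes as long as a camera call.
- recognise(query, picture): "uv" ([column, row] in pixels, amid what is visible of it).
The state is a dict: "t": time; "q": joint angles; "joint_velocities": joint speeds; "joint_torque": joint torques, N m; "tcp_pos": TCP position; "orientation": TCP orientation; "ft_force": force on the tool from outside, world axes, zero at the start; "wrist_torque": the same for the moment, N m; "width": finger opening in m.
Only numpy, scipy, OpenCV 4.12 (cv2) and the standard library are available. Lean on these libraries where they do the work, as an engineer would, in place of code of your own. Each camera call takes 0.05 s, during which the arm holds its last target.

## Task

Get this batch of brass posts ready for its back-lit photograph: lift the one post that is shorter than the rest out of the stage and set it down in the glass dish without dropping it; the good posts and everything else stay where they stand. Then take the red tab of the lamp's spring-loaded shutter and slide it until its pointer stands at the yellow half-open mark, never opening it as far as three quarters. The shutter springs shut by itself, so finish while holding it at half: do not let go at the end.

Things in the scene. Friction and masses are not known exactly. Their poses are not given: they have to be found in the camera images.
- stage: fixed aluminium block, 60 x 200 x 20 mm, with a row of four blind holes along its y axis at y = -67.5, -22.5, 22.5, 67.5 mm, each 18 mm wide and 10 mm deep; origin at the centre of its underside. The posts stand loosely in the holes (feet 10 mm above the work surface); which hole holds the short post varies
- short_post: brass spacer post, 16 mm across, 46 mm tall, loose, standing upright in one of the four holes of the stage; origin at the centre of its foot, z along the post; this is the odd one, 18 mm shorter than the others. Its top stands 56 mm above the work surface, 36 mm above the stage; mass about 60 g
- post_a: brass spacer post, 16 mm across, 64 mm tall, loose, standing upright in one of the four holes of the stage; origin at the centre of its foot, z along the post; a good post that must stay in its hole. Its top stands 74 mm above the work surface
- post_b: brass spacer post, 16 mm across, 64 mm tall, loose, standing upright in one of the four holes of the stage; origin at the centre of its foot, z along the post; a good post that must stay in its hole. Its top stands 74 mm above the work surface
- post_c: brass spacer post, 16 mm across, 64 mm tall, loose, standing upright in one of the four holes of the stage; origin at the centre of its foot, z along the post; a good post that must stay in its hole. Its top stands 74 mm above the work surface
- reject_dish: shallow open round glass dish, 96 mm across and 16 mm high, loose, on the left or on the right of the stage; origin at the centre of its underside, its inner floor is 2 mm above that and about 76 mm across
- lamp: fixed grey back light behind the stage, foot 100 x 220 mm, housing top at 90 mm above the work surface; its window and shutter are on its -x face. Origin at the centre of its underside; its y axis is the direction in which the shutter opens. Three marks cross the front of its top: white at y = 0 (shut), yellow at y = 30 mm (half open), white at y = 60 mm (fully open)
- shutter (a joint): opening of the flat black shutter plate in m: 0 shut, 0.03 half open, 0.06 fully open. It slides along +y of the lamp; a spring pushes it shut with 3 N when shut, 7.5 N at half and 12 N when fully open (150 N/m, little friction)
- shutter_tab (a point): grip point in the shutter's red upright tab, moving with it; axes as the lamp's. The tab is 20 mm (x) by 14 mm (y), and reaches from 40 mm below this point to 10 mm above it (its top is 145 mm above the work surface, its foot 5 mm above the housing)
- salve_jar: white jar with black lid, 60 mm across, 41 mm high, loose bystander on the side of the stage where the dish is not; origin at the centre of its underside; leave alone
- timer: white bench timer, 58 x 64 x 21 mm, loose bystander; origin at the centre of its underside; leave alone
- vial_white: small vial with white cap, 22 mm across, 45 mm high, loose bystander; origin at the centre of its underside; leave alone
- vial_black: small vial with black cap, 22 mm across, 45 mm high, loose bystander; origin at the centre of its underside; leave alone

How it is judged:
On the way, in this order (a step that is already met when the one before it is completed fails the run):
1. the short post rests in the glass dish, let go, while the shutter is still shut (horizontal distance between short_post and reject_dish below 0.04 m and height (world z) of short_post below 0.03 m and contact force between short_post and reject_dish above 0.1 N and contact force between the fingers and short_post below 0.05 N and linear speed of short_post below 0.03 m/s and value of joint shutter below 0.006 m), for 0.2 s.
2. the shutter is held about half open by the fingers (value of joint shutter between 0.025 and 0.035 m and contact force between the fingers and shutter above 3 N), for 0.3 s.
At the end, for the whole second after the job is handed in: The program finishes while the fingers hold the shutter still at half travel (30 mm, within 5 mm) with a contact force over 3 N; the short post lies or stands at rest in the glass dish (within 40 mm of its centre), released; the three good posts still stand upright within 8 mm of where they stood (all of step 2 and horizontal distance between short_post and reject_dish below 0.04 m and height (world z) of short_post below 0.03 m and contact force between short_post and reject_dish above 0.1 N and contact force between the fingers and short_post below 0.05 N and linear speed of short_post below 0.03 m/s and distance of each of post_a, post_b, post_c from where it was at the start of the episode below 0.008 m and angle between each of post_a, post_b, post_c's own z axis and vertical below 0.2 rad and velocity of joint shutter between -0.01 and 0.01 m/s); the arm keeps its last pose, push and grip.
It fails at once if the shutter is opened to three quarters or more (45 mm) (value of joint shutter above 0.045 m).
It fails at once if the short post is dropped over the dish from more than about 30 mm (horizontal distance between short_post and reject_dish below 0.07 m and height (world z) of short_post above 0.04 m and contact force between the fingers and short_post below 0.01 N).
It fails at once if a good post is pulled out or knocked over (distance of any of post_a, post_b, post_c from where it was at the start of the episode above 0.012 m or angle between any of post_a, post_b, post_c's own z axis and vertical above 0.35 rad).
It fails at once if a bystander or the dish is shoved more than 25 mm (distance of any of salve_jar, timer, vial_white, vial_black, reject_dish from where it was at the start of the episode above 0.025 m).
It also fails if it takes over 58 s, if anything falls off the work surface, if the arm or the gripper's body presses on something with over 40 N, if the wrist force passes 120 N, or if a joint passes its speed limit or range.

## Working session

There is one attempt and no reset: what is moved stays moved. The work goes in short steps, Python scripts to look and compute and a shell command to move; the robot and the scene stay as the last step left them, time stands still between calls to the robot, and variables do not carry over. Pictures are saved under pics/ and viewed, and the job is handed in when it is done.

```bash
mkdir -p pics; python3 - <<'E'
from workcell import robot, grab_frame, recognise
import cv2,numpy as np
print(robot.read_state(), robot.finger_overhang)
for n in ["side","top"]:
    f=grab_frame(n); cv2.imwrite(f"pics/{n}0.png",f["image"][:,:,::-1])
    print(n,f["fx"],f["fy"],f["cx"],f["cy"],np.array(f["extrinsics"]).round(4).tolist())
    for q in ["short_post","post_a","reject_dish","stage","lamp","shutter_tab","shutter","salve_jar","timer","vial_white","vial_black"]:
        print(q,[(np.round(d["uv"]).tolist(),round(d["confidence"],2)) for d in recognise(q,f)][:5])
E
```

```text
{'t': 0.0, 'q': array([ 1.18542325e+00,  4.80863512e-01,  1.59684217e+00, -4.95595097e-06,
        1.06509681e+00, -4.65804971e-02]), 'joint_velocities': array([-0.00086959,  0.0004226 , -0.00024868,  0.00084703, -0.00130966,
       -0.00035026]), 'joint_torque': array([ 2.82604356e-03, -9.50647974e+01, -4.30192637e+01, -1.01433341e-04,
        1.21310761e-02,  8.81389724e-05]), 'tcp_pos': array([0.21585497, 0.61271419, 0.24766364]), 'orientation': array([[-9.43157424e-01,  3.32346009e-01, -4.50767942e-04],
       [ 3.32346311e-01,  9.43156757e-01, -1.12274009e-03],
       [ 5.20066403e-05, -1.20873172e-03, -9.99999268e-01]]), 'ft_force': array([-0.88577352, -0.34011949, -0.12893284]), 'wrist_torque': array([-0.01844252, -0.03554236,  0.01021386]), 'width': 0.08548628878548266} 0.017
side 600.1474631484973 600.1474631484973 322.3339923832351 236.91961551769472 [[0.9475, -0.3197, -0.0026, -0.5642], [-0.1482, -0.4322, -0.8895, 0.1663], [0.2832, 0.8432, -0.4569, 1.3025], [0.0, 0.0, 0.0, 1.0]]
short_post [([280.0, 282.0], 0.5)]
post_a [([268.0, 254.0], 0.68), ([266.0, 247.0], 0.58)]
reje
[... 164 characters left out ...]
38.0, 324.0], 0.73), ([390.0, 347.0], 0.6), ([318.0, 238.0], 0.28)]
vial_white [([412.0, 310.0], 0.6)]
vial_black [([437.0, 324.0], 0.48)]
top 579.3402986186444 579.3402986186444 313.5091710399345 245.5772875102679 [[-0.0306, -0.9993, 0.0207, -0.0041], [-0.9914, 0.0277, -0.1279, 0.5819], [0.1272, -0.0245, -0.9916, 1.424], [0.0, 0.0, 0.0, 1.0]]
short_post []
post_a [([313.0, 290.0], 0.52), ([285.0, 290.0], 0.51)]
reject_dish [([168.0, 314.0], 0.7)]
stage []
lamp [([305.0, 221.0], 0.91)]
shutter_tab []
shutter [([436.0, 229.0], 0.44), ([308.0, 237.0], 0.43)]
salve_jar [([446.0, 302.0], 0.75)]
timer [([432.0, 229.0], 0.63)]
vial_white [([166.0, 315.0], 0.43)]
vial_black [([426.0, 184.0], 0.56)]
```

View pics/side0.png

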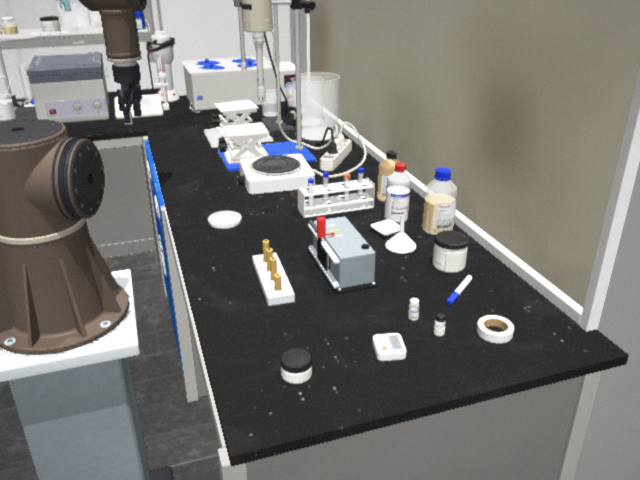

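View pics/top0.png

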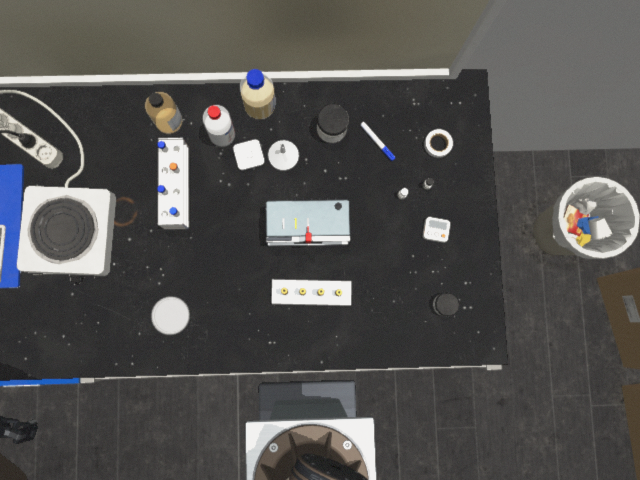

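```bash
python3 - <<'E'
import cv2
a=cv2.imread('pics/top0.png')[190:350,230:390];b=cv2.imread('pics/side0.png')[190:340,190:390]
cv2.imwrite('pics/tz.png',cv2.resize(a,None,fx=3.75,fy=3.75,interpolation=2));cv2.imwrite('pics/sz.png',cv2.resize(b,None,fx=4,fy=4,interpolation=2))
E
```

```text
(no output)
```

View pics/tz.png

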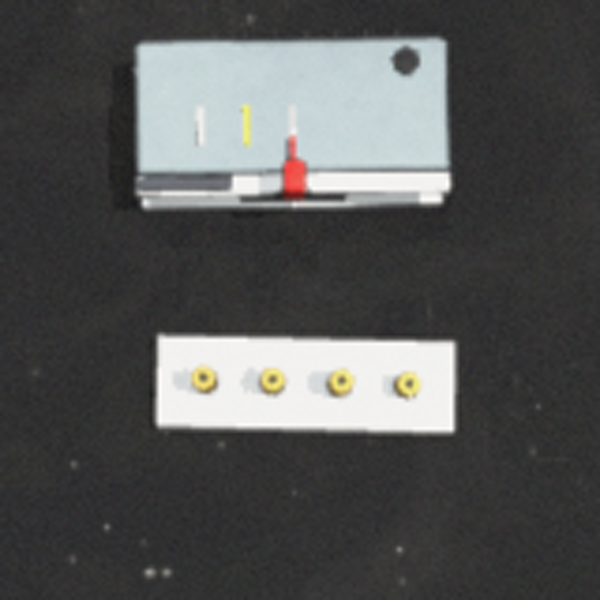

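View pics/sz.png

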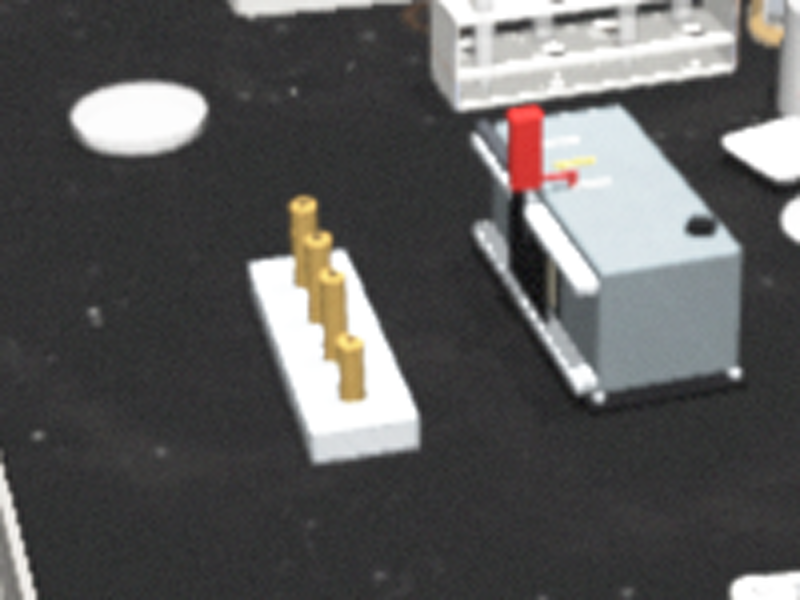

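The short post is the one nearest the side camera (side about [277,283]). It stands in the -y end hole (top [339,292]). The dish is on the left at top [170,315], and the tab is at top [308,237].

```bash
cat > h.py <<'E'
from workcell import robot, grab_frame, recognise
import cv2,numpy as np
from scipy.spatial.transform import Rotation as R
def ray(f,uv,z):
    E=np.array(f["extrinsics"]);Rm=E[:3,:3];c=-Rm.T@E[:3,3]
    d=Rm.T@np.array([(uv[0]-f["cx"])/f["fx"],(uv[1]-f["cy"])/f["fy"],1]);return c+d*(z-c[2])/d[2]
def proj(f,p):
    E=np.array(f["extrinsics"]);q=E[:3,:3]@np.array(p)+E[:3,3];return [f["fx"]*q[0]/q[2]+f["cx"],f["fy"]*q[1]/q[2]+f["cy"]]
def tgt(p,yaw):  # tool-down, tool x at yaw
    c,s=np.cos(yaw),np.sin(yaw);return np.array(p),np.array([[c,s,0],[s,-c,0],[0,0,-1.]])
def rel(p,yaw=None):
    s=robot.read_state();O=s["orientation"]
    P,T=tgt(p,yaw if yaw is not None else np.arctan2(O[1,0],O[0,0]))
    print("shift mm",(O.T@(P-s["tcp_pos"])*1000).round(1),"rot deg",np.degrees(R.from_matrix(O.T@T).as_rotvec()).round(2))
E
python3 - <<'E'
from h import *
t=grab_frame("top");s=grab_frame("side")
Z=lambda u,v:(230+(u+.5)/3.75-.5,190+(v+.5)/3.75-.5)
S=lambda u,v:(190+(u+.5)/4-.5,190+(v+.5)/4-.5)
pts=[("p1",(204,379),.074),("p2",(273,380),.074),("p3",(342,381),.074),("sh",(408,384),.056),
("c1",(157,334),.02),("c2",(456,341),.02),("c3",(455,433),.02),("c4",(157,427),.02),
("tabtop",(294,180),.145),("yel_front",(246,145),.09),("wh0_back",(292,105),.09),("w60f",(200,145),.09),("w60b",(200,105),.09),
("hTL",(138,40),.09),("hTR",(446,39),.09),("hfR",(446,172),.09),("hfL",(137,173),.09)]
for n,p,z in pts: print(n,ray(t,Z(*p),z).round(4))
print("dish",ray(t,(170.5,315.5),.016).round(4))
print('side')
for n,p,z in [("p1",(303,204),.074),("p2",(318,239),.074),("p3",(332,275),.074),("sh",(350,342),.056),("tabtop",(526,112),.145)]: print(n,ray(s,S(*p),z).round(4))
print("dish",ray(s,(224.5,218),.016).round(4))
E
```

```text
p1 [0.4682 0.0548 0.074 ]
p2 [0.4663 0.0101 0.074 ]
p3 [ 0.4643 -0.0346  0.074 ]
sh [ 0.4619 -0.0786  0.056 ]
c1 [0.5023 0.0873 0.02  ]
c2 [ 0.4916 -0.1145  0.02  ]
c3 [ 0.4298 -0.1114  0.02  ]
c4 [0.4398 0.0886 0.02  ]
tabtop [ 0.5868 -0.0062  0.145 ]
yel_front [0.6185 0.0234 0.09  ]
wh0_back [ 0.6441 -0.0073  0.09  ]
w60f [0.6193 0.0533 0.09  ]
w60b [0.6457 0.0527 0.09  ]
hTL [0.6899 0.0921 0.09  ]
hTR [ 0.6853 -0.1095  0.09  ]
hfR [ 0.5972 -0.1061  0.09  ]
hfL [0.602  0.0946 0.09  ]
dish [0.4176 0.3423 0.016 ]
side
p1 [0.4683 0.0512 0.074 ]
p2 [0.466  0.0052 0.074 ]
p3 [ 0.4629 -0.0394  0.074 ]
sh [ 0.4607 -0.0852  0.056 ]
tabtop [ 0.5888 -0.012   0.145 ]
dish [0.4164 0.3326 0.016 ]
```

```bash
python3 - <<'E'
from h import *
rel([.462,-.080,.22],np.radians(87.4))
E
```

```text
shift mm [-462.4 -571.9   28.3] rot deg [ 0.   -0.   73.19]
```

```bash
python3 -m handwheel '[[-1,-100,-100,10,0,0,10],[-1,-190,-200,15,0,0,20],[-1,-250,-280,20,0,0,30],[-1,-280,-320,20,0,0,40],[-1,-310,-370,25,0,0,50]]' 40; python3 - <<'E'
from h import *
rel([.462,-.080,.22],np.radians(87.4))
E
```

```text
t: 1.92
tcp_pos: [0.3325, 0.322, 0.2322]
orientation: [[-0.347, 0.938, 0.001], [0.938, 0.347, 0.001], [0.0, 0.001, -1.0]]
ft_force: [1.8, 0.7, 0.2]
width: 0.0853
shift mm [-422.   -17.8   12.1] rot deg [ 5.000e-02 -2.000e-02  2.288e+01]
```

```bash
python3 -m handwheel '[[-1,-60,0,2,0,0,6],[-1,-120,0,4,0,0,12],[-1,-180,-5,6,0,0,18],[-1,-240,-10,9,0,0,23],[-1,-300,-12,12,0,0,23]]'; python3 -m handwheel '[[-1,-40,0,0,0,0,0],[-1,-90,0,0,0,0,0],[-1,-110,0,0,0,0,0],[-1,-110,0,0,0,0,0]]' ; python3 - <<'E'
from h import *
rel([.462,-.080,.22],np.radians(87.4))
for n in ["side","top"]:
    f=grab_frame(n); cv2.imwrite(f"pics/{n}1.png",f["image"][:,:,::-1])
E
```

```text
t: 2.55
tcp_pos: [0.4265, 0.0366, 0.2203]
orientation: [[0.044, 0.999, 0.001], [0.999, -0.044, 0.0], [0.0, 0.001, -1.0]]
ft_force: [1.4, 0.3, 0.2]
width: 0.0854
t: 3.05
tcp_pos: [0.4216, -0.0725, 0.2202]
orientation: [[0.045, 0.999, 0.0], [0.999, -0.045, -0.0], [-0.0, 0.0, -1.0]]
ft_force: [-0.4, 0.2, -0.1]
width: 0.0854
shift mm [-5.7 40.7  0.2] rot deg [0.02 0.01 0.04]
```

View pics/side1.png

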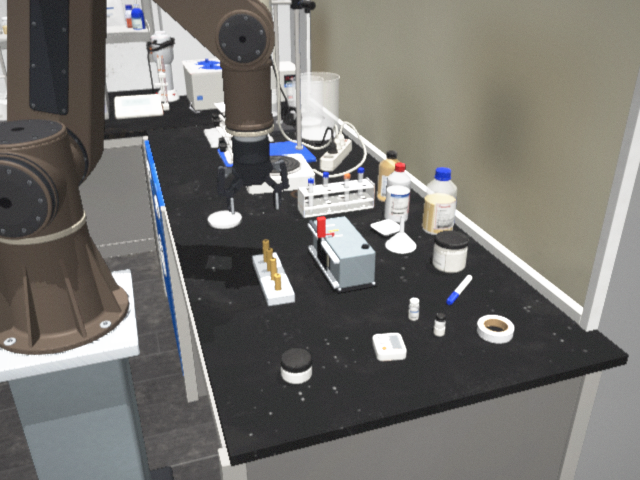

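The open gripper shows at about [252,185] in the side view, clear of the posts and the lamp. I'll centre it and go down part way.

```bash
python3 -m handwheel '[[-1,-5,41,0,0,0,0],[-1,-6,41,40,0,0,0],[-1,-6,41,90,0,0,0],[-1,-6,41,120,0,0,0],[-1,-6,41,120,0,0,0]]'; python3 - <<'E'
from h import *
rel([.462,-.080,.046],np.radians(87.4))
for n in ["side","top"]:
    f=grab_frame(n); cv2.imwrite(f"pics/{n}2.png",f["image"][:,:,::-1])
a=cv2.imread('pics/side2.png')[190:340,190:390];cv2.imwrite('pics/s2z.png',cv2.resize(a,None,fx=4,fy=4,interpolation=2))
s=robot.read_state();print(proj(grab_frame("side"),s["tcp_pos"]))
E
```

```text
t: 3.78
tcp_pos: [0.461, -0.0777, 0.0985]
orientation: [[0.041, 0.999, -0.004], [0.999, -0.041, 0.001], [0.001, -0.004, -1.0]]
ft_force: [-0.9, 1.1, 0.4]
width: 0.0854
shift mm [-2.3  1.3 52.5] rot deg [-0.23 -0.05  0.27]
[np.float64(276.4190786689855), np.float64(255.99132111107258)]
```

View pics/s2z.png

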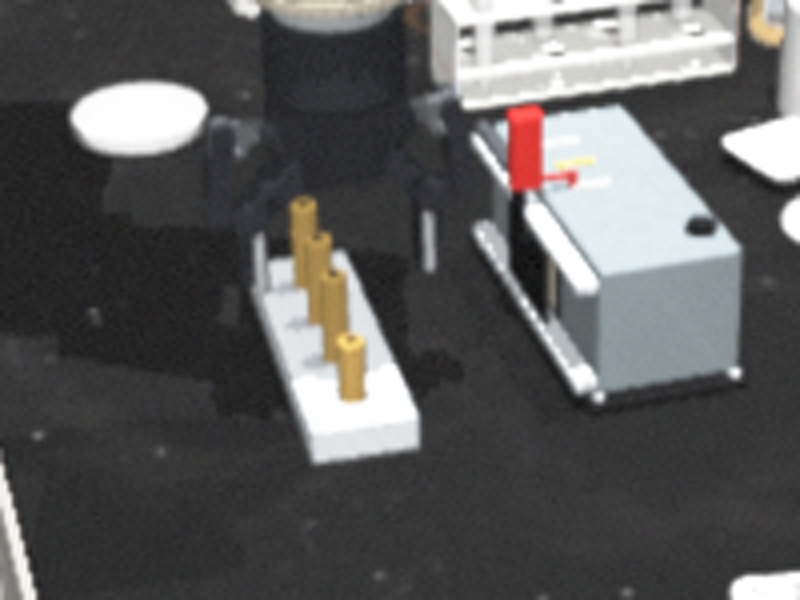

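Side zoom: the fingers (zoom x about 258 and 428) straddle the row, and the short post sits at zoom (350,365). I'll go down to grasp height.

```bash
python3 -m handwheel '[[-1,-1,0,20,0,0,0],[-1,-1,0,40,0,0,0],[-1,-1,0,54,0,0,0],[-1,-1,0,54,0,0,0]]'; python3 - <<'E'
from h import *
rel([.462,-.080,.046],np.radians(87.4))
for n in ["side","top"]:
    f=grab_frame(n); cv2.imwrite(f"pics/{n}3.png",f["image"][:,:,::-1])
a=cv2.imread('pics/side3.png')[190:340,190:390];cv2.imwrite('pics/s3z.png',cv2.resize(a,None,fx=4,fy=4,interpolation=2))
E
```

```text
t: 4.42
tcp_pos: [0.4622, -0.0799, 0.0461]
orientation: [[0.042, 0.999, -0.0], [0.999, -0.042, 0.0], [0.0, -0.0, -1.0]]
ft_force: [0.2, -0.4, -0.2]
width: 0.0856
shift mm [-0.1 -0.2  0.1] rot deg [-0.02 -0.    0.19]
```

View pics/s3z.png

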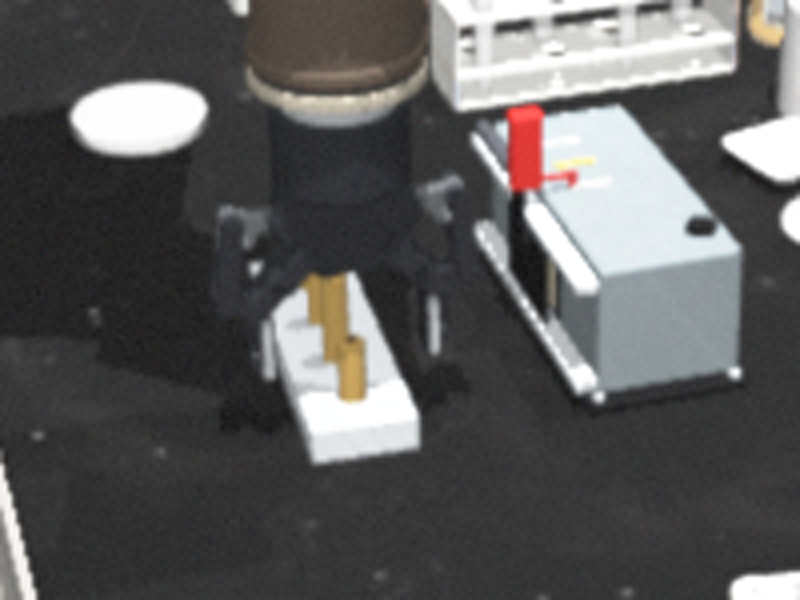

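The short post, at zoom (352,365), is between the fingers. Next I close the jaws.

```bash
python3 -m handwheel '[[0,0,0,0,0,0,0],[0.3,0,0,0,0,0,0],[1,0,0,0,0,0,0],[1,0,0,0,0,0,0],[1,0,0,0,0,0,0]]' 40; python3 -m handwheel '[[1,0,0,0,0,0,0],[1,0,0,0,0,0,0]]'; python3 - <<'E'
from h import *
for n in ["side","top"]:
    f=grab_frame(n); cv2.imwrite(f"pics/{n}4.png",f["image"][:,:,::-1])
a=cv2.imread('pics/side4.png')[190:340,190:390];cv2.imwrite('pics/s4z.png',cv2.resize(a,None,fx=4,fy=4,interpolation=2))
E
```

```text
t: 5.15
tcp_pos: [0.4623, -0.0801, 0.0461]
orientation: [[0.042, 0.999, 0.0], [0.999, -0.042, -0.0], [-0.0, 0.0, -1.0]]
ft_force: [-0.4, -0.1, 3.4]
width: 0.014
t: 5.4
tcp_pos: [0.4623, -0.0801, 0.0461]
orientation: [[0.042, 0.999, 0.0], [0.999, -0.042, -0.0], [-0.0, 0.0, -1.0]]
ft_force: [-1.0, -0.2, 6.0]
width: 0.0136
```

View pics/s4z.png

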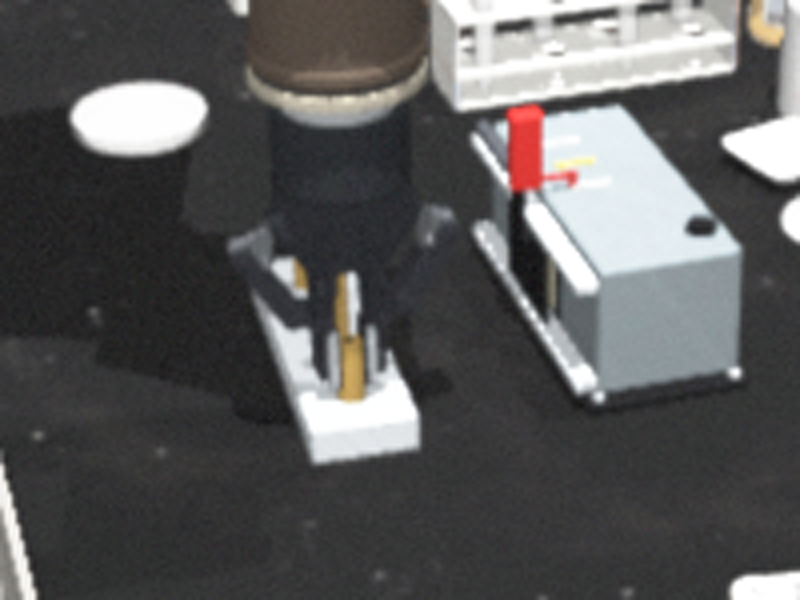

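Width reads 13.6 mm on a 16 mm post, which is a bit under. I'll lift slowly and watch whether the post comes with it.

```bash
python3 -m handwheel '[[1,0,0,-2,0,0,0],[1,0,0,-4,0,0,0],[1,0,0,-6,0,0,0],[1,0,0,-6,0,0,0]]'; python3 - <<'E'
from h import *
for n in ["side","top"]:
    f=grab_frame(n); cv2.imwrite(f"pics/{n}5.png",f["image"][:,:,::-1])
a=cv2.imread('pics/side5.png')[230:305,240:340];b=cv2.imread('pics/top5.png')[240:340,250:383]
cv2.imwrite('pics/s5z.png',cv2.resize(a,None,fx=6,fy=6,interpolation=2))
cv2.imwrite('pics/t5z.png',cv2.resize(b,None,fx=6,fy=6,interpolation=2))
E
```

```text
t: 6.0
tcp_pos: [0.4623, -0.0801, 0.0522]
orientation: [[0.042, 0.999, 0.0], [0.999, -0.042, -0.0], [-0.0, 0.0, -1.0]]
ft_force: [0.9, 0.5, -1.0]
width: 0.0136
```

View pics/s5z.png

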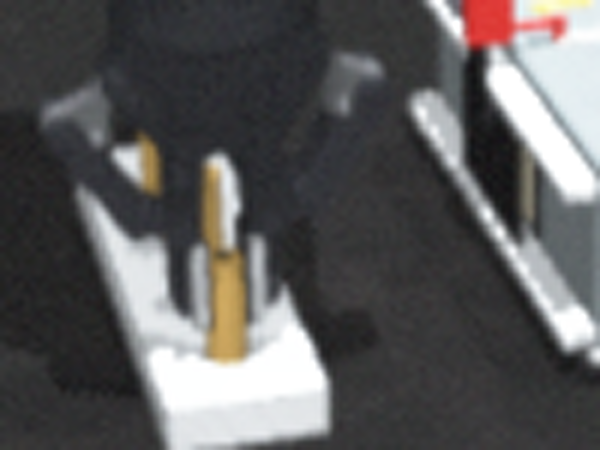

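View pics/t5z.png

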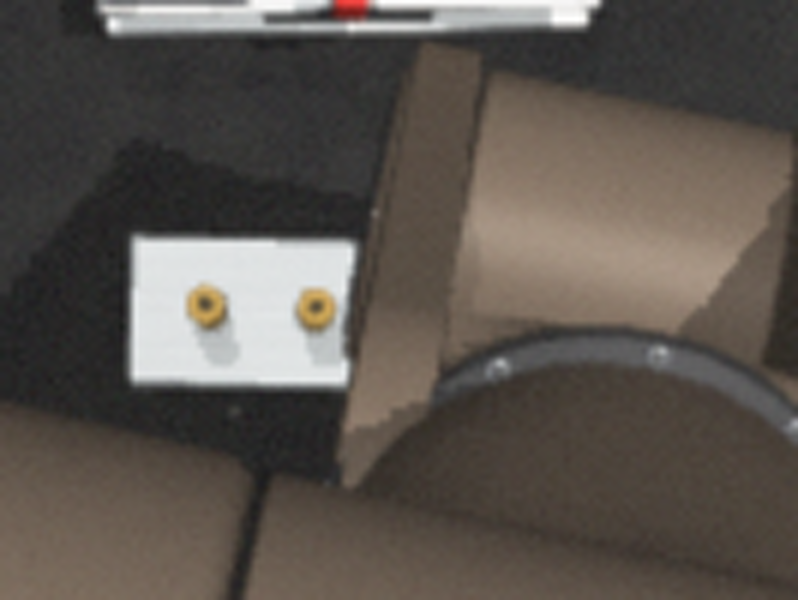

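The post top rose from side row 274.5 to 271.7, so the post is coming up. I'll lift it clear.

```bash
python3 -m handwheel '[[1,0,0,-6,0,0,0],[1,0,0,-16,0,0,0],[1,0,0,-40,0,0,0],[1,0,0,-80,0,0,0],[1,0,0,-110,0,0,0]]';  python3 -m handwheel '[[1,0,0,-5,0,0,0],[1,0,0,-5,0,0,0]]'; python3 - <<'E'
from h import *
f=grab_frame("side"); cv2.imwrite("pics/side6.png",f["image"][:,:,::-1])
a=cv2.imread('pics/side6.png')[190:340,190:390];cv2.imwrite('pics/s6z.png',cv2.resize(a,None,fx=4,fy=4,interpolation=2))
rel([.417,.337,.16])
E
```

```text
t: 6.72
tcp_pos: [0.4624, -0.0801, 0.1641]
orientation: [[0.042, 0.999, 0.001], [0.999, -0.042, -0.0], [-0.0, 0.001, -1.0]]
ft_force: [0.5, 0.4, -0.9]
width: 0.0135
t: 6.98
tcp_pos: [0.4622, -0.08, 0.1672]
orientation: [[0.042, 0.999, 0.001], [0.999, -0.042, -0.0], [-0.0, 0.001, -1.0]]
ft_force: [-0.4, 0.0, -1.5]
width: 0.0139
shift mm [414.7 -62.3   6.7] rot deg [-0.03 -0.    0.  ]
```

View pics/s6z.png

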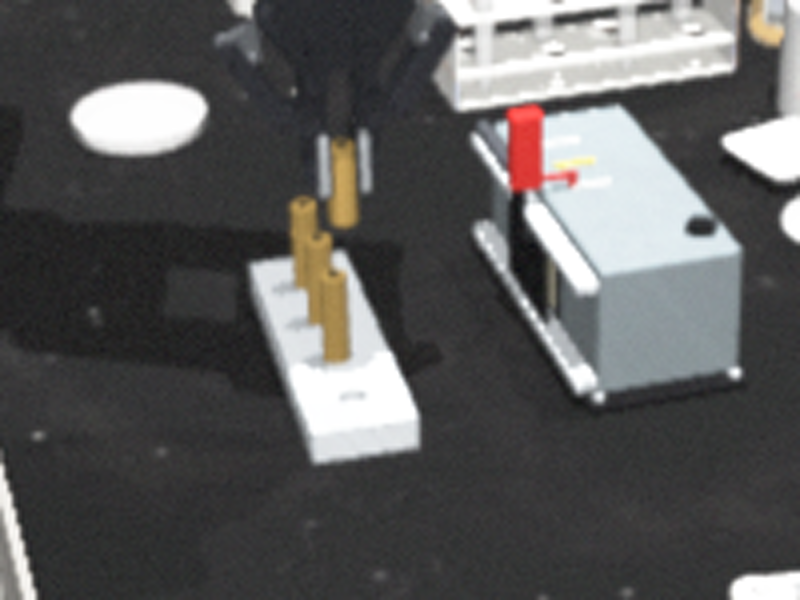

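The post hangs upright in the jaws (zoom (344,185)). The three tall posts still stand. Now to the dish.

```bash
python3 -m handwheel '[[1,40,0,0,0,0,0],[1,100,-5,0,0,0,0],[1,155,-15,0,0,0,0],[1,210,-30,0,0,0,0],[1,265,-40,0,0,0,0]]';  python3 -m handwheel '[[1,50,-8,0,0,0,0],[1,100,-16,0,0,0,0],[1,135,-20,0,0,0,0],[1,148,-22,0,0,0,0],[1,148,-22,0,0,0,0]]'; python3 - <<'E'
from h import *
f=grab_frame("side"); cv2.imwrite("pics/side7.png",f["image"][:,:,::-1])
a=cv2.imread('pics/side7.png')[130:280,140:340];cv2.imwrite('pics/s7z.png',cv2.resize(a,None,fx=4,fy=4,interpolation=2))
rel([.417,.339,.07])
print([((d["uv"]),d["confidence"]) for d in recognise("short_post",f)])
s=robot.read_state()["tcp_pos"]
for z in (.02,.03,.034,.04):print(z,proj(f,[s[0],s[1],s[2]-z]))
E
```

```text
t: 7.65
tcp_pos: [0.4319, 0.1879, 0.1658]
orientation: [[0.042, 0.999, -0.002], [0.999, -0.042, -0.001], [-0.001, -0.002, -1.0]]
ft_force: [1.0, 0.5, 0.0]
width: 0.0134
t: 8.28
tcp_pos: [0.4171, 0.3351, 0.1661]
orientation: [[0.041, 0.999, -0.001], [0.999, -0.041, -0.001], [-0.001, -0.001, -1.0]]
ft_force: [-0.4, -1.2, -1.2]
width: 0.0136
shift mm [ 4.8 -0.3 96.2] rot deg [-0.08  0.07 -0.  ]
[([220.8, 172.8], 0.43)]
0.02 [np.float64(221.08859825742172), np.float64(174.4502834683525)]
0.03 [np.float64(221.38017845109883), np.float64(177.8794934921767)]
0.034 [np.float64(221.4963561521879), np.float64(179.24583368180143)]
0.04 [np.float64(221.67013857690233), np.float64(181.2896502568571)]
```

View pics/s7z.png

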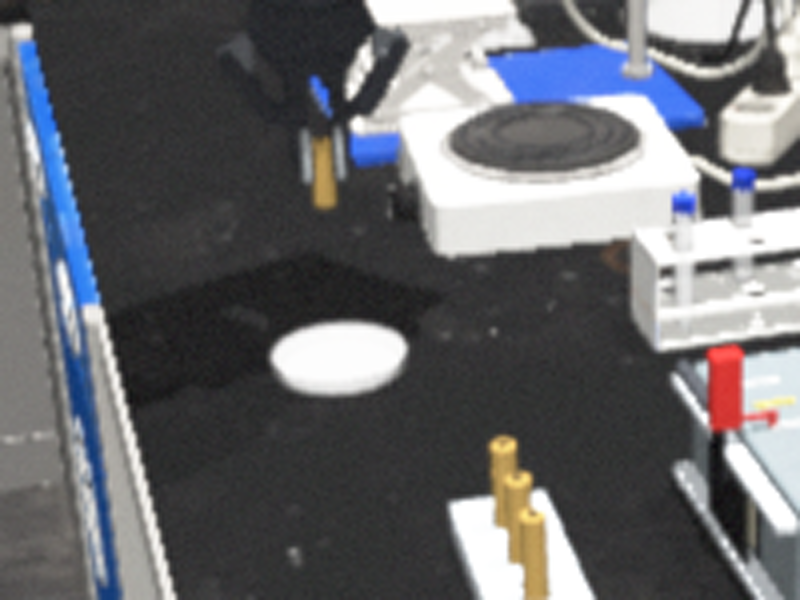

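```bash
python3 -m handwheel '[[1,4,0,20,0,0,0],[1,4,0,60,0,0,0],[1,4,0,90,0,0,0],[1,4,0,105,0,0,0],[1,4,0,105,0,0,0]]'; python3 - <<'E'
from h import *
f=grab_frame("side"); cv2.imwrite("pics/side8.png",f["image"][:,:,::-1])
a=cv2.imread('pics/side8.png')[160:260,160:290];cv2.imwrite('pics/s8z.png',cv2.resize(a,None,fx=6,fy=6,interpolation=2))
g=grab_frame("top");cv2.imwrite("pics/top8.png",g["image"][:,:,::-1])
rel([.417,.339,.039])
print(proj(f,[.417,.339,.016]),proj(g,[.417,.339,.016]))
E
```

```text
t: 9.0
tcp_pos: [0.4177, 0.3383, 0.0615]
orientation: [[0.043, 0.999, -0.001], [0.999, -0.043, -0.001], [-0.001, -0.001, -1.0]]
ft_force: [0.0, 1.0, -0.3]
width: 0.0137
shift mm [-0.2 -1.3 23.8] rot deg [ 0.04 -0.03 -0.  ]
[np.float64(224.31500330150723), np.float64(217.0489977930484)] [np.float64(171.8357373687491), np.float64(315.6850994058152)]
```

View pics/s8z.png

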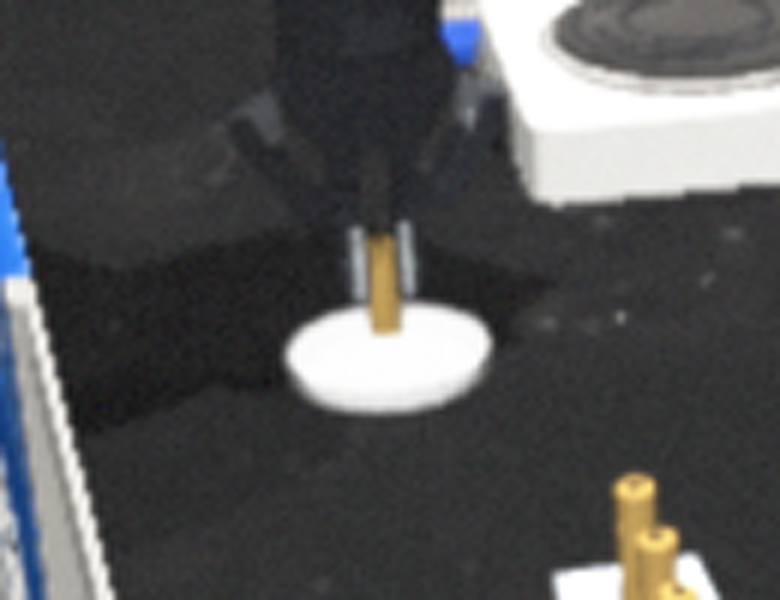

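The post (zoom (385,280)) is centred over the dish (zoom (388,358)). Lowering it now, slowly at the end.

```bash
python3 -m handwheel '[[1,0,0,8,0,0,0],[1,0,0,15,0,0,0],[1,0,0,19,0,0,0],[1,0,0,22,0,0,0],[1,0,0,22,0,0,0]]'; python3 -m handwheel '[[1,0,0,1,0,0,0],[1,0,0,1.5,0,0,0],[1,0,0,1.5,0,0,0]]'
```

```text
t: 9.72
tcp_pos: [0.4177, 0.3391, 0.0398]
orientation: [[0.042, 0.999, -0.0], [0.999, -0.042, -0.0], [-0.0, -0.0, -1.0]]
ft_force: [0.1, -0.5, -1.1]
width: 0.0136
t: 10.1
tcp_pos: [0.4179, 0.3392, 0.0386]
orientation: [[0.042, 0.999, 0.0], [0.999, -0.042, 0.0], [0.0, 0.0, -1.0]]
ft_force: [0.1, 0.3, 0.0]
width: 0.0133
```

```bash
python3 -m handwheel '[[1,0,0,0.5,0,0,0],[1,0,0,1,0,0,0],[1,0,0,1,0,0,0]]'
```

```text
t: 10.48
tcp_pos: [0.418, 0.3394, 0.0384]
orientation: [[0.042, 0.999, 0.001], [0.999, -0.042, 0.0], [0.0, 0.001, -1.0]]
ft_force: [-2.6, -1.9, 19.6]
width: 0.0139
```

The post has touched the dish floor (19.6 N). I'll back off slightly and open gently.

```bash
python3 -m handwheel '[[1,0,0,-0.7,0,0,0],[1,0,0,-0.7,0,0,0],[0.55,0,0,-0.7,0,0,0],[0.5,0,0,-0.7,0,0,0],[0.4,0,0,-0.7,0,0,0]]' 20;  python3 -m handwheel '[[0.3,0,0,0,0,0,0],[0.2,0,0,0,0,0,0],[0,0,0,0,0,0,0]]';python3 - <<'E'
from h import *
f=grab_frame("side"); cv2.imwrite("pics/side9.png",f["image"][:,:,::-1])
a=cv2.imread('pics/side9.png')[160:260,160:290];cv2.imwrite('pics/s9z.png',cv2.resize(a,None,fx=6,fy=6,interpolation=2))
print(robot.read_state()["width"])
E
```

```text
t: 11.1
tcp_pos: [0.4178, 0.3392, 0.0381]
orientation: [[0.042, 0.999, -0.0], [0.999, -0.042, -0.0], [-0.0, -0.0, -1.0]]
ft_force: [0.3, 0.4, 0.5]
width: 0.0256
t: 11.48
tcp_pos: [0.4178, 0.3392, 0.0382]
orientation: [[0.042, 0.999, 0.0], [0.999, -0.042, 0.0], [0.0, 0.0, -1.0]]
ft_force: [0.1, 0.3, 0.1]
width: 0.0426
0.04278547650028925
```

View pics/s9z.png

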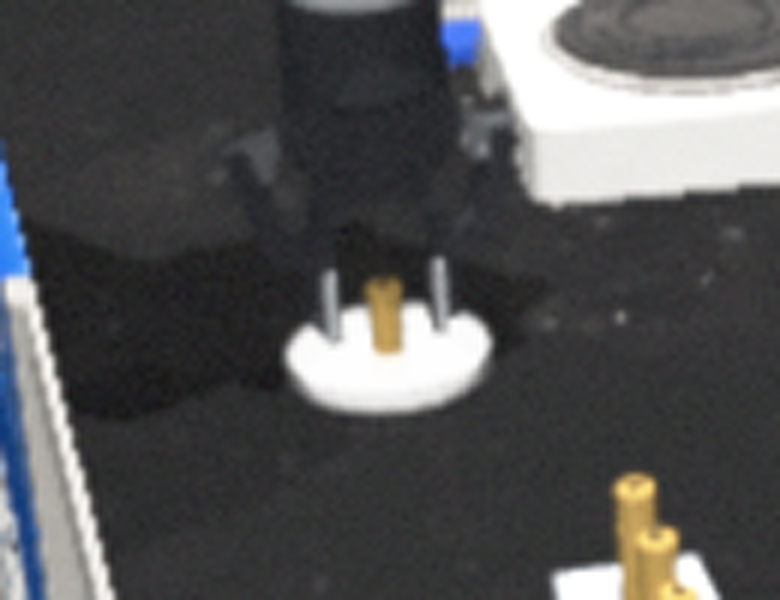

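The post stands alone in the dish (zoom (385,315)), with both fingers clear. Now I retract and measure the tab.

```bash
python3 -m handwheel '[[0,0,0,-10,0,0,0],[0,0,0,-40,0,0,0],[-0.5,0,0,-100,0,0,0],[-1,0,0,-150,0,0,0],[-1,0,0,-180,0,0,0]]'; python3 - <<'E'
from h import *
from scipy.optimize import least_squares
f=grab_frame("side");g=grab_frame("top")
cv2.imwrite("pics/side10.png",f["image"][:,:,::-1]);cv2.imwrite("pics/top10.png",g["image"][:,:,::-1])
a=cv2.imread('pics/side10.png')[170:270,160:290];cv2.imwrite('pics/s10z.png',cv2.resize(a,None,fx=6,fy=6,interpolation=2))
def red(F,box):
    im=F["image"].astype(int);m=((im[...,0]>110)&(im[...,1]<70)&(im[...,2]<70))
    k=np.zeros_like(m);k[box[1]:box[3],box[0]:box[2]]=m[box[1]:box[3],box[0]:box[2]];return k
ms=red(f,(305,205,345,245));mt=red(g,(295,220,320,250))
for m in(ms,mt):
    v,u=np.nonzero(m);print(u.min(),u.max(),v.min(),v.max(),len(u))
    for r in range(v.min(),v.max()+1): print(r,u[v==r].min(),u[v==r].max(),end=' | ')
    print()
th=np.radians(-1.35);X=np.array([np.cos(th),np.sin(th)]);Y=np.array([-np.sin(th),np.cos(th)])
def box(F,x,y):
    P=[]
    for i in(-.01,.01):
        for j in(-.007,.007):
            for z in(.095,.145):
                q=np.array([x,y])+i*X+j*Y;P.append(proj(F,[q[0],q[1],z]))
    P=np.array(P);return [P[:,0].min(),P[:,0].max(),P[:,1].min(),P[:,1].max()]
for x,y in [(.588,-.006),(.592,-.006),(.592,-.009)]:
    print(x,y,np.round(box(f,x,y),1),np.round(box(g,x,y),1))
E
```

```text
t: 12.15
tcp_pos: [0.4183, 0.3396, 0.2216]
orientation: [[0.042, 0.999, 0.003], [0.999, -0.042, 0.002], [0.002, 0.003, -1.0]]
ft_force: [0.9, 0.6, -0.1]
width: 0.0854
316 325 216 237 132
216 324 324 | 217 317 325 | 218 316 317 | 219 317 317 | 220 318 324 | 221 318 324 | 222 318 324 | 223 318 324 | 224 318 324 | 225 318 324 | 226 317 324 | 227 317 324 | 228 317 324 | 229 317 324 | 230 317 324 | 231 317 324 | 232 317 324 | 233 318 324 | 234 318 324 | 235 318 324 | 236 318 323 | 237 318 320 | 
306 310 235 241 11
235 306 306 | 236 306 306 | Traceback (most recent call last):
  File "<stdin>", line 12, in <module>
    return umr_minimum(a, axis, None, out, keepdims, initial, where)
ValueError: zero-size array to reduction operation minimum which has no identity
```

View pics/s10z.png

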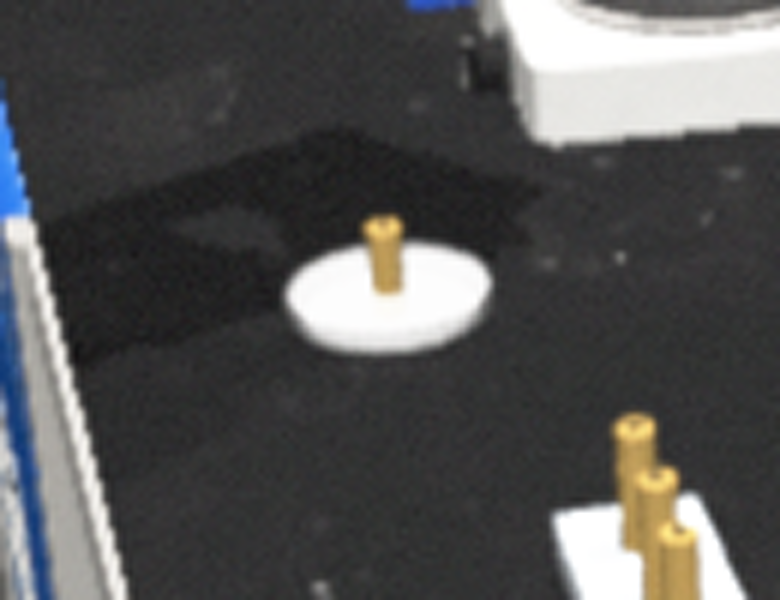

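```bash
python3 - <<'E'
from h import *
f=grab_frame("side");g=grab_frame("top")
def red(F,b):
    im=F["image"].astype(int)[b[1]:b[3],b[0]:b[2]];w=np.clip(im[...,0]-im[...,1:].max(-1),0,None);return w
w=red(g,(298,222,318,248));print(w)
th=np.radians(-1.35);X=np.array([np.cos(th),np.sin(th)]);Y=np.array([-np.sin(th),np.cos(th)])
def box(F,x,y,zs=(.095,.145)):
    P=[]
    for i in(-.01,.01):
        for j in(-.007,.007):
            for z in zs:
                q=np.array([x,y])+i*X+j*Y;P.append(proj(F,[q[0],q[1],z]))
    P=np.array(P);return [P[:,0].min(),P[:,0].max(),P[:,1].min(),P[:,1].max()]
for x,y in [(.586,-.006),(.588,-.006),(.592,-.006),(.592,-.009)]:
    print(x,y,np.round(box(f,x,y),1),np.round(box(g,x,y),1),np.round(box(g,x,y,(.145,)),1))
b=cv2.imread('pics/top10.png')[225:250,290:325];cv2.imwrite('pics/t10z.png',cv2.resize(b,None,fx=20,fy=20,interpolation=0))
b=cv2.imread('pics/side10.png')[210:250,300:350];cv2.imwrite('pics/s10y.png',cv2.resize(b,None,fx=14,fy=14,interpolation=0))
E
```

```text
[[  0   0   0   0   0   0   0   0   0   0   0   0   0   0   0   0   0   0
    0   0]
 [  0   0   0   0   0   0   0   0   0   0   0   0   0   0   0   0   0   0
    0   0]
 [  0   0   0   0   0   0   0   0   0   0   0   0   0   0   0   0   0   0
    0   0]
 [  0   0   0   0   0   0   0   0   0   2   3   0   0   0   0   0   0   0
    0   0]
 [  0   0   0   0   0   0   0   0   0  54  65   0   0   0   0   0   0   0
    0   0]
 [  0   0   0   0   0   0   0   0   0  82  95   0   0   0   0   0   0   0
    0   0]
 [  0   0   0   0   0   0   0   0   0  83 101   0   0   0   0   0   0   0
    0   0]
 [  0   0   0   0   0   0   0   0   0  86 101   0   0   0   0   0   0   0
    0   0]
 [  0   0   0   0   0   0   0   0   0  81  98   0   0   0   0   0   0   0
    0   0]
 [  0   0   0   0   0   0   0   0   0  64 100   0   0   0   0   0   0   0
    0   0]
 [  0   0   0   0   0   0   0   0  28  78 124  55  28   0   0   0   0   0
    0   0]
 [  0   0   0   0   0   0   0  12 137 160 162 146 129  34   0   0   0   0
    0   0]
 [  0   0   0   0   0   0   0  31 157 170 164 158 150  66   0   0   0   0
    0 
[... 774 characters left out ...]
0   0   0   0   0   0   0   0   0   0   2   2   3   1   0   0   0   0
    0   0]
 [  0   0   0   0   0   0   0   0   0   0   3   1   1   0   0   0   0   0
    0   0]
 [  0   0   2   0   0   0   1   1   0   0   0   0   0   0   3   1   0   1
    0   0]
 [  1   1   0   0   0   0   3   2   2   0   4   0   3   2   0   1   0   0
    1   1]]
0.586 -0.006 [314.2 324.2 215.  237.7] [304.8 311.  233.7 245. ] [304.9 311.  233.7 242.2]
0.588 -0.006 [315.  325.  214.9 237.6] [304.8 310.9 232.9 244.2] [304.9 310.9 232.9 241.4]
0.592 -0.006 [316.6 326.6 214.6 237.4] [304.7 310.9 231.2 242.5] [304.8 310.9 231.2 239.7]
0.592 -0.009 [317.  327.  215.1 237.9] [306.  312.2 231.2 242.5] [306.1 312.2 231.2 239.7]
```

View pics/t10z.png

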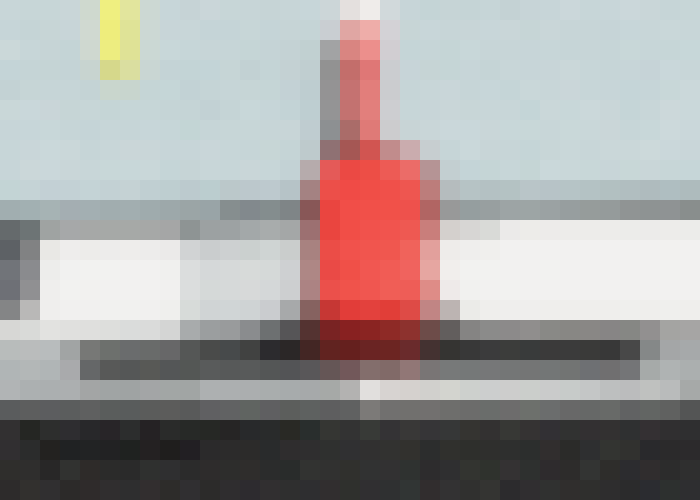

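View pics/s10y.png

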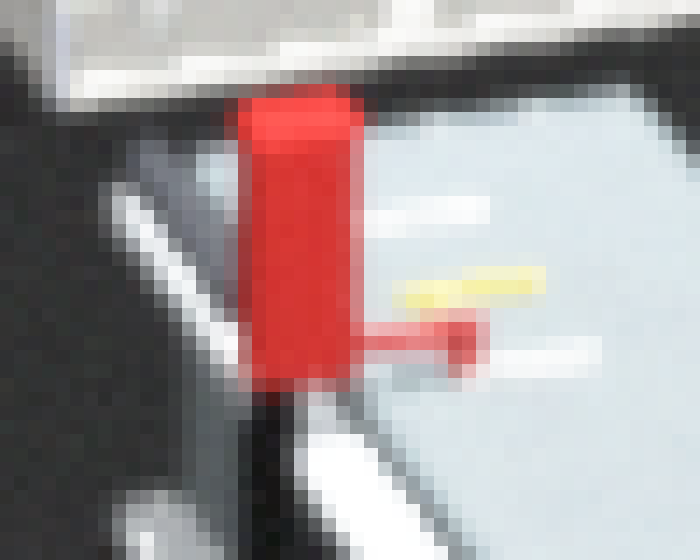

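Both views agree on the tab: x ≈ 0.5895, y ≈ -0.0065, lamp yaw about -1.35°. I'll move above it with the jaws along the lamp's y.

```bash
python3 - <<'E'
from h import *
rel([.5895,-.0065,.22],np.radians(-1.35))
E
```

```text
shift mm [-338.3  186.    -1. ] rot deg [ 1.000e-02 -1.000e-01  8.894e+01]
```

```bash
python3 -m handwheel '[[-1,-40,20,-2,0,0,10],[-1,-80,43,-2,0,0,20],[-1,-120,66,-2,0,0,30],[-1,-160,88,-2,0,0,40],[-1,-200,110,-2,0,0,50]]'; python3 - <<'E'
from h import *
rel([.5895,-.0065,.22],np.radians(-1.35))
E
```

```text
t: 12.98
tcp_pos: [0.5191, 0.1332, 0.2191]
orientation: [[0.796, 0.605, -0.002], [0.605, -0.796, -0.0], [-0.002, -0.001, -1.0]]
ft_force: [0.9, -0.0, 0.1]
width: 0.0855
shift mm [-28.5 153.8  -1. ] rot deg [-1.000e-02  1.200e-01  3.861e+01]
```

```bash
python3 -m handwheel '[[-1,-7,40,-1,0,0,10],[-1,-14,80,-1,0,0,20],[-1,-21,120,-1,0,0,30],[-1,-28,152,-1,0,0,38.5],[-1,-28,152,-1,0,0,38.5]]';python3 -m handwheel '[[-1,0,0,0,0,0,0],[-1,0,0,0,0,0,0]]'; python3 - <<'E'
from h import *
rel([.5895,-.0065,.126],np.radians(-1.35))
f=grab_frame("side"); cv2.imwrite("pics/side11.png",f["image"][:,:,::-1])
E
```

```text
t: 13.6
tcp_pos: [0.5899, -0.0046, 0.2199]
orientation: [[1.0, -0.02, -0.002], [-0.02, -1.0, -0.0], [-0.002, 0.0, -1.0]]
ft_force: [0.8, 1.1, -0.6]
width: 0.0849
t: 13.85
tcp_pos: [0.5892, -0.0019, 0.2209]
orientation: [[1.0, -0.014, -0.001], [-0.014, -1.0, 0.0], [-0.001, -0.0, -1.0]]
ft_force: [-0.8, -0.8, -0.2]
width: 0.0853
shift mm [ 0.5  4.6 94.9] rot deg [-0.01  0.06  0.55]
```

View pics/side11.png

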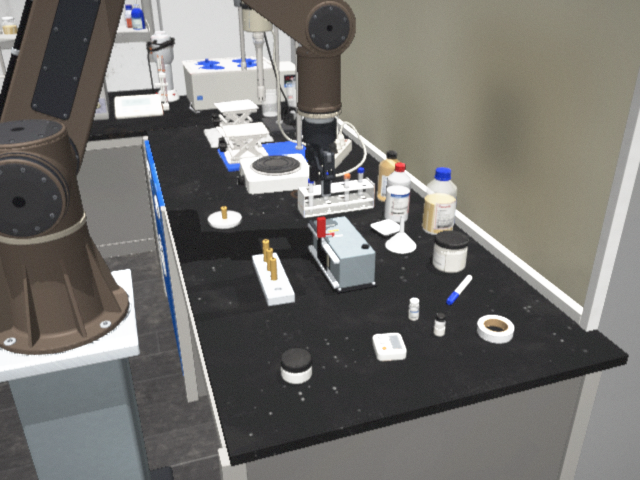

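The gripper hangs over the tab (about [321,170], with the tab at [321,228]). Next I go down around it.

```bash
python3 -m handwheel '[[-1,0,4.5,15,0,0,0.5],[-1,0.5,4.5,50,0,0,0.5],[-1,0.5,4.5,80,0,0,0.5],[-1,0.5,4.5,95,0,0,0.5],[-1,0.5,4.5,95,0,0,0.5]]'; python3 - <<'E'
from h import *
rel([.5895,-.0065,.126],np.radians(-1.35))
f=grab_frame("side"); cv2.imwrite("pics/side12.png",f["image"][:,:,::-1])
a=cv2.imread('pics/side12.png')[160:260,250:380];cv2.imwrite('pics/s12z.png',cv2.resize(a,None,fx=6,fy=6,interpolation=2))
E
```

```text
t: 14.52
tcp_pos: [0.5896, -0.0072, 0.1252]
orientation: [[1.0, -0.025, -0.002], [-0.025, -1.0, 0.0], [-0.002, -0.0, -1.0]]
ft_force: [-0.3, -0.3, 0.1]
width: 0.0855
shift mm [-0.1 -0.7 -0.8] rot deg [-0.    0.11 -0.06]
```

View pics/s12z.png

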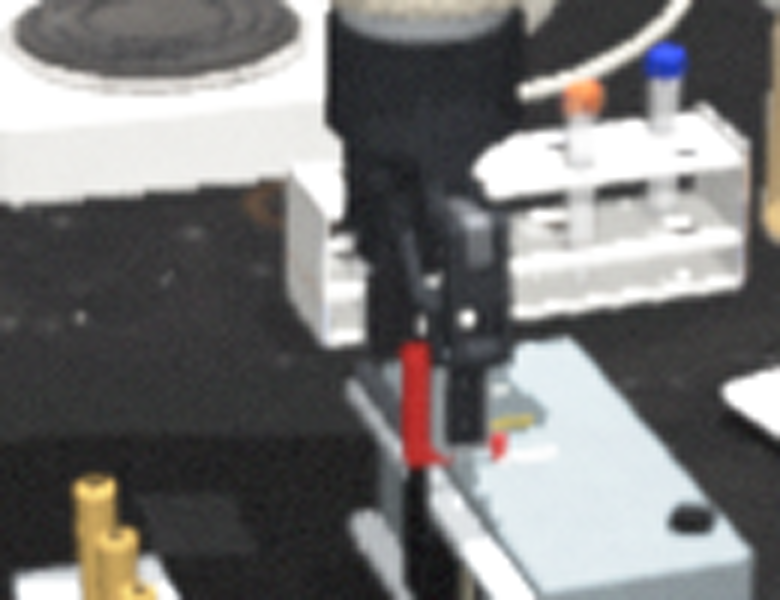

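The tab (zoom (418,400)) sits between the jaws once parallax is allowed for. The near finger's offset of about +45 zoomed pixels matches the geometry. Closing.

```bash
python3 -m handwheel '[[0,0,0,0,0,0,0],[0.4,0,0,0,0,0,0],[0.7,0,0,0,0,0,0],[1,0,0,0,0,0,0],[1,0,0,0,0,0,0]]' 50; python3 -m handwheel '[[1,0,0,0,0,0,0],[1,0,0,0,0,0,0]]'; python3 - <<'E'
from h import *
f=grab_frame("side"); cv2.imwrite("pics/side13.png",f["image"][:,:,::-1])
a=cv2.imread('pics/side13.png')[160:260,250:380];cv2.imwrite('pics/s13z.png',cv2.resize(a,None,fx=6,fy=6,interpolation=2))
print(robot.read_state()["tcp_pos"],robot.read_state()["wrist_torque"])
E
```

```text
t: 15.2
tcp_pos: [0.5904, -0.0076, 0.1266]
orientation: [[1.0, -0.024, 0.0], [-0.024, -1.0, -0.0], [0.0, 0.0, -1.0]]
ft_force: [-1.3, -2.8, 5.5]
width: 0.0135
t: 15.45
tcp_pos: [0.5904, -0.0076, 0.1266]
orientation: [[1.0, -0.024, 0.0], [-0.024, -1.0, -0.0], [0.0, 0.0, -1.0]]
ft_force: [-1.7, -2.2, 5.3]
width: 0.0134
[ 0.59033862 -0.00753057  0.12662231] [-0.3829153   0.18710513  0.41834587]
```

View pics/s13z.png

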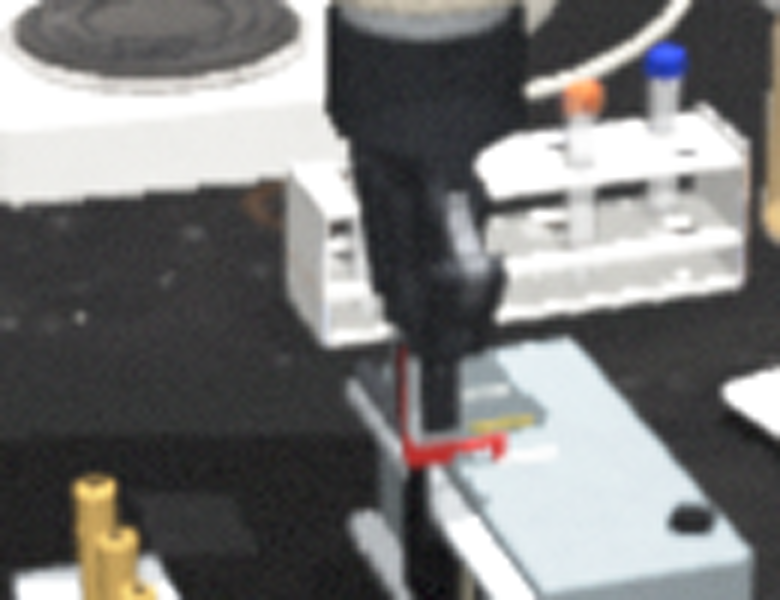

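The tab is gripped with the pointer still at the shut mark (zoom (500,445)). I'll slide it along the tool's -y, about 20 mm first.

```bash
python3 -m handwheel '[[1,0,-4,0,0,0,0],[1,0,-9,0,0,0,0],[1,0,-14,0,0,0,0],[1,0,-20,0,0,0,0],[1,0,-20,0,0,0,0]]'; python3 - <<'E'
from h import *
f=grab_frame("side"); cv2.imwrite("pics/side14.png",f["image"][:,:,::-1])
a=cv2.imread('pics/side14.png')[160:260,250:380];cv2.imwrite('pics/s14z.png',cv2.resize(a,None,fx=6,fy=6,interpolation=2))
print(robot.read_state()["tcp_pos"],robot.read_state()["ft_force"])
E
```

```text
t: 16.12
tcp_pos: [0.5906, 0.0125, 0.1266]
orientation: [[1.0, -0.024, -0.0], [-0.024, -1.0, -0.001], [-0.0, 0.001, -1.0]]
ft_force: [-3.9, -6.2, 8.0]
width: 0.0132
[0.59057167 0.0124047  0.12663439] [-3.65013104 -6.15225849  7.51930478]
```

View pics/s14z.png

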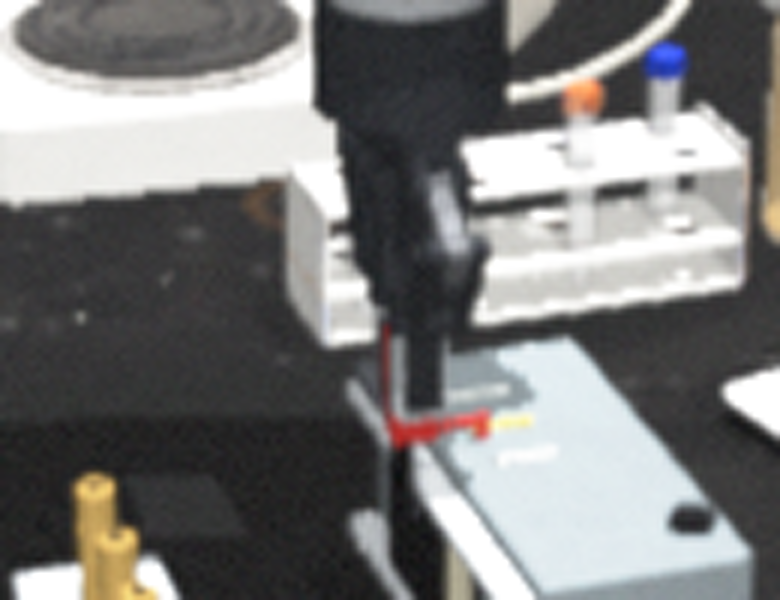

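The tool moved 20.1 mm. The 6.2 N reading fits the spring at 20 mm, and the pointer is about two thirds of the way to yellow. 10 mm more.

```bash
python3 -m handwheel '[[1,0,-3,0,0,0,0],[1,0,-6,0,0,0,0],[1,0,-8.5,0,0,0,0],[1,0,-10,0,0,0,0],[1,0,-10,0,0,0,0]]';python3 -m handwheel '[[1,0,0,0,0,0,0],[1,0,0,0,0,0,0],[1,0,0,0,0,0,0],[1,0,0,0,0,0,0]]'; python3 - <<'E'
from h import *
f=grab_frame("side"); cv2.imwrite("pics/side15.png",f["image"][:,:,::-1])
a=cv2.imread('pics/side15.png')[160:260,250:380];cv2.imwrite('pics/s15z.png',cv2.resize(a,None,fx=6,fy=6,interpolation=2))
f=grab_frame("top"); cv2.imwrite("pics/top15.png",f["image"][:,:,::-1])
a=cv2.imread('pics/top15.png')[190:350,140:353];cv2.imwrite('pics/t15z.png',cv2.resize(a,None,fx=3.75,fy=3.75,interpolation=2))
s=robot.read_state();print(s["tcp_pos"],s["ft_force"],s["joint_velocities"].round(4))
E
```

```text
t: 16.8
tcp_pos: [0.5907, 0.0221, 0.1266]
orientation: [[1.0, -0.024, -0.0], [-0.024, -1.0, -0.001], [-0.0, 0.001, -1.0]]
ft_force: [-4.6, -7.6, 7.6]
width: 0.0133
t: 17.3
tcp_pos: [0.5907, 0.022, 0.1266]
orientation: [[1.0, -0.024, -0.0], [-0.024, -1.0, -0.001], [-0.0, 0.001, -1.0]]
ft_force: [-4.3, -7.7, 7.7]
width: 0.0135
[0.59070379 0.02205096 0.12664469] [-3.70819777 -6.49326157  9.25803825] [ 0.0006  0.0008  0.0004 -0.0014  0.0009  0.001 ]
```

View pics/s15z.png

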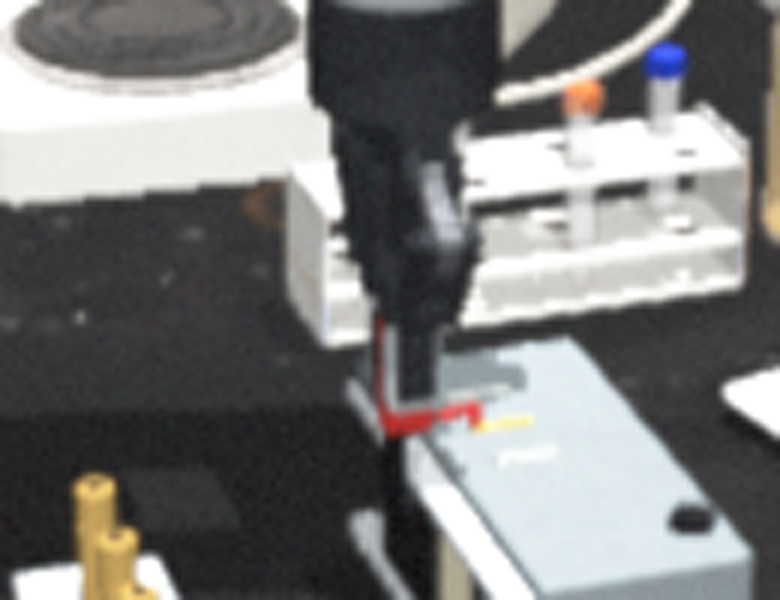

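View pics/t15z.png

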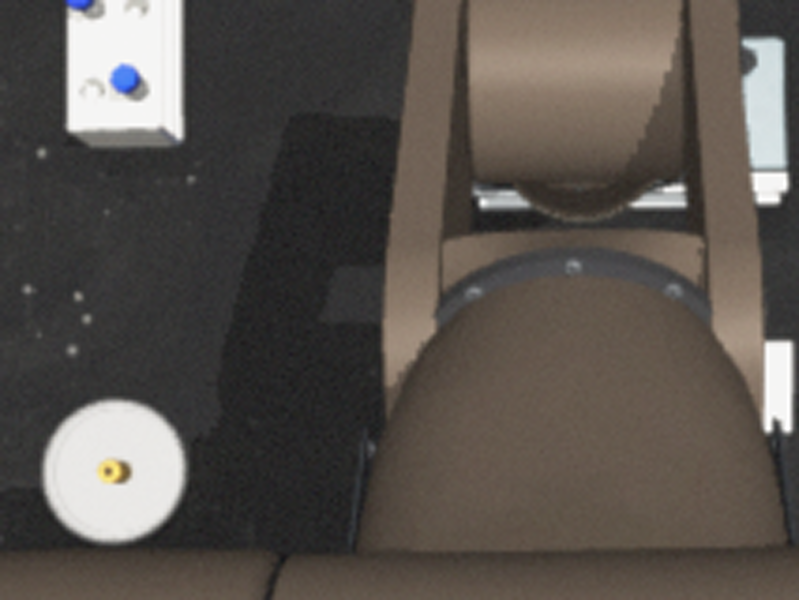

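View pics/side15.png

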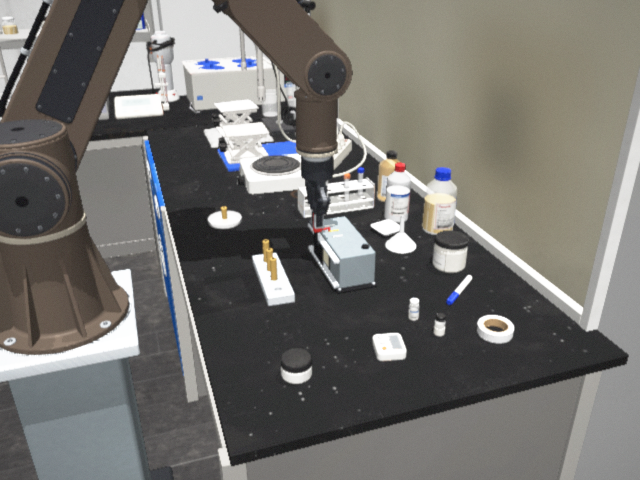

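```bash
python3 - <<'E'
from h import *
f=grab_frame("side")
I={}
for k in (13,14,15):
    im=cv2.imread(f'pics/side{k}.png').astype(int);w=np.clip(im[...,2]-im[...,:2].max(-1),0,None)[220:240,322:340]*1.
    w[w<40]=0
    c=w.sum(0);u=np.nonzero(c)[0]; # right tip block: last 2-3 columns
    cols=range(u.max()-2,u.max()+1);ww=w[:,cols];V=(ww.sum(1)@np.arange(220,240))/ww.sum();U=(ww.sum(0)@(np.array(list(cols))+322))/ww.sum()
    I[k]=ray(f,(U,V),.10);print(k,U,V,I[k])
    print(w[:, :].max(0).astype(int))
d=np.array([.0236,.9997,0])
print([(I[k]-I[13])@d*1000 for k in I])
E
```

```text
13 332.657399103139 233.58744394618833 [ 0.61667196 -0.01433187  0.1       ]
[133 133 130 116 117 131 133 116 118 132 146 128  51   0   0   0   0   0]
14 329.8806426931905 230.0734506503443 [0.61660453 0.00535938 0.1       ]
[122  91 106 101 119 133 131 132 132  75   0   0   0   0   0   0   0   0]
15 328.6282828282828 228.43333333333334 [0.61667186 0.01467434 0.1       ]
[ 85 100 120 130 120 123 152 130  45   0   0   0   0   0   0   0   0   0]
[np.float64(0.0), np.float64(19.68375465610332), np.float64(28.99750838245839)]
```

The image measurement puts the pointer travel at 29.0 mm and the tool at 29.7 mm. Both are inside the tolerance, and the hold is steady, so I'm handing in.

```bash
python3 - <<'E'
from h import *
print(robot.job_done())
E
```

```text
the job is handed in; nothing more can be done
None
```

The short post is standing in the glass dish, released, and the shutter was held at about half open when I handed in. I used about 17.5 of the 58 s. `job_done()` gives no verdict.

- **Short post:** It was in the -y end hole. I lifted it, lowered it until it touched the dish floor and then opened the jaws. In the last pictures it stands upright near the dish centre.
- **Shutter:** I gripped the red tab at 50 N and slid it to half, never past that. The tool had moved 29.7 mm from the shut position, and the pointer had moved 29.0 mm in the side picture. The wrist felt 6.5 to 7.7 N against the travel direction, against the 7.5 N expected from the spring at half. The joints were still.
- **Everything else:** The good posts, jar, timer and vials looked unmoved in the last side picture, but I did not measure them. The arm hid the good posts from the top camera at the end.

**Mismatches:**
- The gripper read about 13.5 mm on both the 16 mm post and the 14 mm tab; nothing slipped.
- The first side and top estimates of the post and dish positions differed by 5 to 10 mm in y. I mostly trusted the top view, and both grasps and the placing worked.
- The post met the dish floor with about 20 N for a moment. I backed off before letting go.

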